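Fit the second dowel in a table leg

ROBOT

A 6-joint arm with a two-finger parallel gripper is mounted at the origin on the work surface. World frame = base frame: x ahead of the robot, y to its left, z up, the work surface at z = 0. Lengths are in m, angles in rad, forces in N, time in s.
With the tool pointing down it reaches from about 0.3 to 0.775 m from the base axis. Payload 14.6 kg.
Tool frame: the origin (TCP) lies on the front face of the gripper's body, between the roots of the fingers; the fingertips stand 97 mm ahead of it and the grasp point (between the pads) lies 78 mm ahead of it; z points along the fingers, y is the direction in which the jaws open and shut (so a half turn about z gives the same grasp; the last joint's range is limited). The gripper opens to 94 mm and grips with 3 to 60 N. Pads are 16 mm wide; open, the fingers measure 119 mm over their backs; the gripper's body (75 mm by 177 mm) begins 78 mm behind the grasp point.
Start: joints at [1.129, 0.3, 1.521, -0, 1.321, -0.067], TCP at [0.201, 0.512, 0.303] pointing down, gripper open.
Joint ranges: [-3.03, 3.03], [-0.79, 2.21], [0.23, 2.52], [-1.04, 4.18], [0, 3.07], [-2.55, 2.55]. Speed limits (rad/s): [2.22, 2.22, 2.57, 3.14, 3.14, 3.14].

INTERFACE

Orientations are given as [roll, pitch, yaw] about the fixed x, y, z axes, in that order (R = Rz(yaw) Ry(pitch) Rx(roll)).
In Python, from station import ctrl gives the robot as it stands. The module is installed in compiled form; this text tells all that it offers.
- The arm moves only by the shell command python3 -m pendant 'ROWS' [FORCE]. ROWS is JSON, a list of rows, each an object of numbers: "rx", "ry", "rz": the turn, a rotation vector about the tool's x, y, z each as a share of 4 degrees, from -1 to 1; "tx", "ty", "tz": the shift along the tool's x, y, z each as a share of 0.04 m, from -1 to 1; "grip": the gripper command: -1 is fully open, 1 is shut, values between are in proportion. A call has 1 to 8 rows; each row shifts and turns the pose as measured when the row begins, along the tool's axes as they then stand; what a row does not reach is not made up. A row lasts 1/12 s, in which the tool goes at most 41.7 mm and 7.16 degrees, less where a joint would pass 70% of its speed; a pose out of reach is approached as far as the arm can. A call with a number of a shift or a turn outside -1 to 1 is refused whole. A call with a gripper value outside its range is refused whole. The fingers move at their own pace and stop on an object; FORCE is the grip in N (left out, the last holds). Time passes only in rows, so rows that do not move let the fingers close. It gives the time, the measured TCP pose, the force and the opening at its end, in the units of the state.
- ctrl.get_obs(): the state, without advancing time (a new reading comes with each control period).
- ctrl.camera(name): name is "scene" or "top"; returns a dict with "pixels" (480x640x3 uint8, blue, green, red), "fx", "fy", "cx", "cy" (pixels), "world_from_camera" (4x4, takes a point from camera to world coordinates). Camera axes: x right, y up, looking along -z (the intrinsics and any distortion apply to the point x, -y, -z); pixel columns grow to the right and rows downward; lengths in m; the calibration is good to about 2 mm. A picture is of the moment at which its call begins. There is no depth.
- ctrl.hand_in(): hands the job in, once; it reports no verdict.
The state is a dict: "time_s": time; "qpos": joint angles; "joint_vel": joint speeds; "tau": joint torques, N m; "ee_pos": TCP position; "eef_rot": TCP orientation; "force": force on the tool from outside, world axes, zero at the start; "moment": the same for the moment, N m; "grip_width": finger opening in m.
Only numpy, scipy, OpenCV 4.12 (cv2) and the standard library are available. Lean on these libraries where they do the work, as an engineer would, in place of code of your own. Each camera call takes 0.05 s, during which the arm holds its last target.

TASK

The table leg held down on the clamping board has one dowel fitted and an empty dowel hole next to it. Take the dowel of that same thickness, the middle one, out of the dowel stand, feel for the hole with its end and press it straight in until it is fully home and as high as its neighbour, then let go. Press on the leg gently, with under 45 N, and leave the other dowels, the mallet and the glue bottle where they are.

Things in the scene. Friction and masses are not known exactly. Their poses are not given: they have to be found in the camera images.
- board: plywood clamping board fixed to the bench; origin on the bench below joint_mark; x across, y along, z up; spans x -85..85, y -135..365 mm. On it lies a wooden leg, 70 x 70 x 420 mm (y -95..325), top face 88 mm above the bench, in 24 mm high cleats with 6 mm play each side, locked by two toggle clamps (y 170 and 280, up to 145 mm high). A fitted dowel rises 30 mm from the leg 64 mm from the hole, towards -y.
- joint_mark (a point): point fixed to the board at the leg's top face: the empty hole's mouth if the leg lay in mid-play. The leg was laid by hand, so the true hole lies up to 5 mm off along x and up to 5 mm along y; it is not measured. Axes as the board. The hole: upright, 17 mm wide, 34 mm deep, blind, sharp unchamfered rim; from 16 mm deep it is snug: about 10 N pushes the dowel on to the floor.
- dowel_mid (a point): centre (half-way up) of the dowel to fit: pale wood, 16 mm thick, 64 mm long, about 14 g, edges broken by only 0.5 mm; z is its axis. It stands upright in the stand's middle socket, 15 mm deep, 49 mm of it showing. Fully home in the leg, its centre is 2 mm below the leg's top face and 30 mm of it shows.
- stand: dark wooden block fixed to the bench, 60 (x) x 170 (y) x 36 mm high, with three sockets along its y: dowels 10 mm thick at y = -52 mm, 16 mm at y = 0, 22 mm at y = +55 mm. Origin under its centre, on the bench.
- dowel_thin_mid (a point): centre of the thin dowel in the stand, 10 mm thick, 64 mm long; to be left there
- dowel_thick_mid (a point): centre of the thick dowel in the stand, 22 mm thick, 64 mm long; to be left there
- mallet: wooden joiner's mallet lying on the bench, 285 mm long, head 60 x 100 x 60 mm at its +x end, handle 27 mm thick towards -x; origin on the bench under the handle's inner part; to be left alone
- glue: closed white glue bottle, 58 mm wide, 150 mm tall, upright; origin under its centre; to be left alone
There are look-alikes about, which are no part of the job. Several things look just like the stand: the one meant starts nearest to the robot's base. Leave any blue look-alike of the part that bears dowel_mid alone.

How it is judged:
By the outcome, as a careful person would: the job done as asked, in the order asked, and still so for the second after the job is handed in, with the robot touching nothing.
It also fails if it takes over 72 s, if anything falls off the work surface, if the arm or the gripper's body presses on something with over 40 N, if the wrist force passes 120 N, or if a joint passes its speed limit or range.

## Working session

There is one attempt and no reset: what is moved stays moved. The work goes in short steps, Python scripts to look and compute and a shell command to move; the robot and the scene stay as the last step left them, time stands still between calls to the robot, and variables do not carry over. Pictures are saved under pics/ and viewed, and the job is handed in when it is done.

```bash
mkdir -p pics
python3 - <<'E'
from station import ctrl
import cv2,numpy as np
print(ctrl.get_obs())
for n in("scene","top"):
    c=ctrl.camera(n); cv2.imwrite(f"pics/{n}0.png",c["pixels"])
    print(n,{k:(v if k!="pixels" else 0) for k,v in c.items()})
E
```

```text
{'time_s': 0.0, 'qpos': array([ 1.12941154e+00,  3.00479216e-01,  1.52160691e+00,  1.04887039e-05,
        1.32069480e+00, -6.65882260e-02]), 'joint_vel': array([-0.00094797, -0.00074373,  0.00073661,  0.00129283, -0.00018989,
        0.00040571]), 'tau': array([ 2.85758881e-05, -5.31808376e+01, -3.52727509e+01,  7.08881859e-02,
        2.45351106e-02, -1.30594403e-04]), 'ee_pos': array([0.20127344, 0.51167947, 0.30207089]), 'eef_rot': array([-3.14040769e+00, -8.92030675e-05,  2.76679344e+00]), 'force': array([-0.05698697,  0.47930461, -0.05204109]), 'moment': array([-0.02316017,  0.03245472,  0.006745  ]), 'grip_width': 0.0938346888433404}
scene {'pixels': 0, 'fx': 476.4955374420918, 'fy': 476.4955374420918, 'cx': 315.1701073768746, 'cy': 239.7700793920219, 'world_from_camera': array([[ 0.5538427 , -0.6328029 ,  0.5411273 ,  1.10933449],
       [ 0.83258415,  0.42704979, -0.35274936, -0.3693036 ],
       [-0.00786748,  0.64590167,  0.76338007,  0.7001522 ],
       [ 0.        ,  0.        ,  0.        ,  1.        ]])}
top {'pixels': 0, 'fx': 439.7755793011733, 'fy': 439.7755793011733, 'cx': 326.3319976087738, 'cy': 247.10090878142472, 'world_from_camera': array([[ 0.01131467,  0.98344201, -0.18086952,  0.49011001],
       [-0.99962415,  0.01564156,  0.02251426, -0.08215568],
       [ 0.02497055,  0.1805468 ,  0.98324937,  0.89889957],
       [ 0.        ,  0.        ,  0.        ,  1.        ]])}
```

View pics/scene0.png

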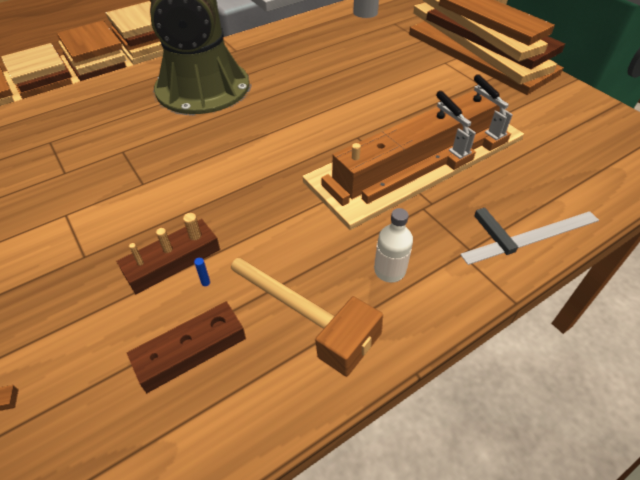

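View pics/top0.png

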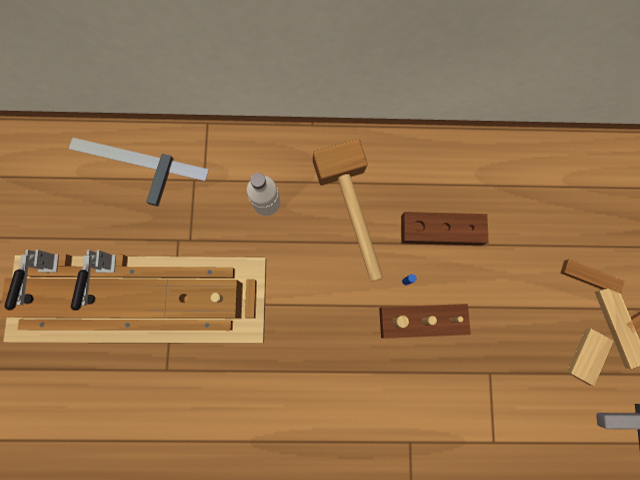

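The stand with its dowels is at about (425,320) in the top view. The empty hole is at (183,298) and the fitted dowel at (215,298). The blue dowel and the empty stand are the look-alikes. Next I zoom in.

```bash
cat > h.py <<'E'
import numpy as np,cv2
C={"scene":(476.4955374420918,315.1701073768746,239.7700793920219,np.array([[ 0.5538427 , -0.6328029 ,  0.5411273 ,  1.10933449],[ 0.83258415,  0.42704979, -0.35274936, -0.3693036 ],[-0.00786748,  0.64590167,  0.76338007,  0.7001522 ],[0,0,0,1]])),
"top":(439.7755793011733,326.3319976087738,247.10090878142472,np.array([[ 0.01131467,  0.98344201, -0.18086952,  0.49011001],[-0.99962415,  0.01564156,  0.02251426, -0.08215568],[ 0.02497055,  0.1805468 ,  0.98324937,  0.89889957],[0,0,0,1]]))}
def ray(n,u,v):
    f,cx,cy,T=C[n]; d=T[:3,:3]@np.array([(u-cx)/f,-(v-cy)/f,-1]); return T[:3,3],d
def atz(n,u,v,z):
    o,d=ray(n,u,v); return o+d*(z-o[2])/d[2]
def proj(n,p):
    f,cx,cy,T=C[n]; q=T[:3,:3].T@(np.array(p)-T[:3,3]); return np.array([cx-f*q[0]/q[2],cy+f*q[1]/q[2]])
def tri(uvt,uvs):
    A=[];b=[]
    for n,uv in(("top",uvt),("scene",uvs)):
        o,d=ray(n,*uv); d=d/np.linalg.norm(d); P=np.eye(3)-np.outer(d,d); A.append(P);b.append(P@o)
    return np.linalg.lstsq(np.vstack(A),np.hstack(b),rcond=None)[0]
def crop(n,img,x0,y0,x1,y1,s):
    c=cv2.resize(img[y0:y1,x0:x1],None,fx=s,fy=s,interpolation=cv2.INTER_CUBIC); 
    for x in range((x0+9)//10*10,x1,10): cv2.line(c,((x-x0)*s,0),((x-x0)*s,6 if x%50 else 15),(0,255,255),1)
    for y in range((y0+9)//10*10,y1,10): cv2.line(c,(0,(y-y0)*s),(6 if y%50 else 15,(y-y0)*s),(0,255,255),1)
    cv2.imwrite(n,c)
E
python3 - <<'E'
from h import *
t=cv2.imread("pics/top0.png");s=cv2.imread("pics/scene0.png")
crop("pics/t_st.png",t,375,295,475,345,8)
crop("pics/t_leg.png",t,150,250,270,350,6)
crop("pics/s_st.png",s,110,205,230,295,6)
crop("pics/s_leg.png",s,300,130,420,220,6)
E
```

```text
(no output)
```

View pics/t_st.png

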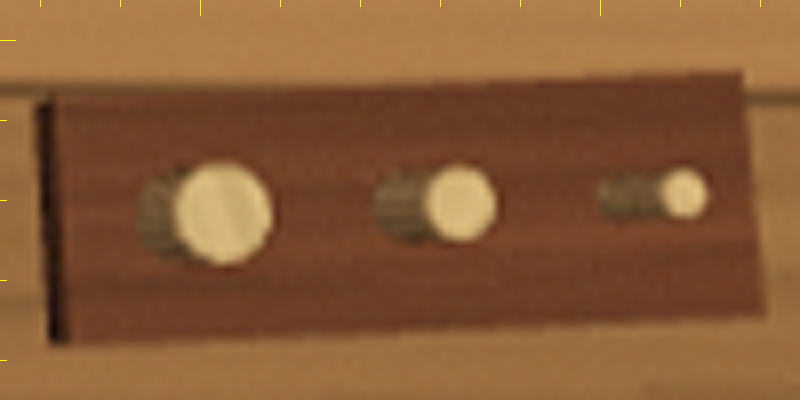

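View pics/t_leg.png

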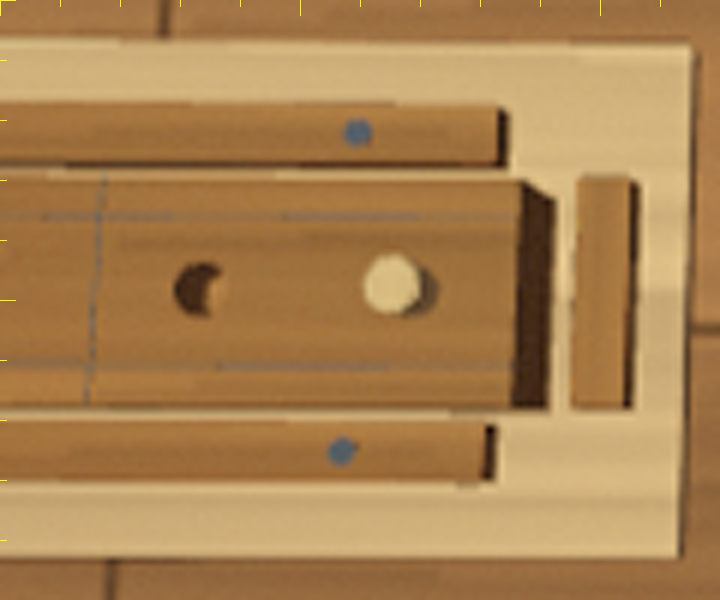

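View pics/s_st.png

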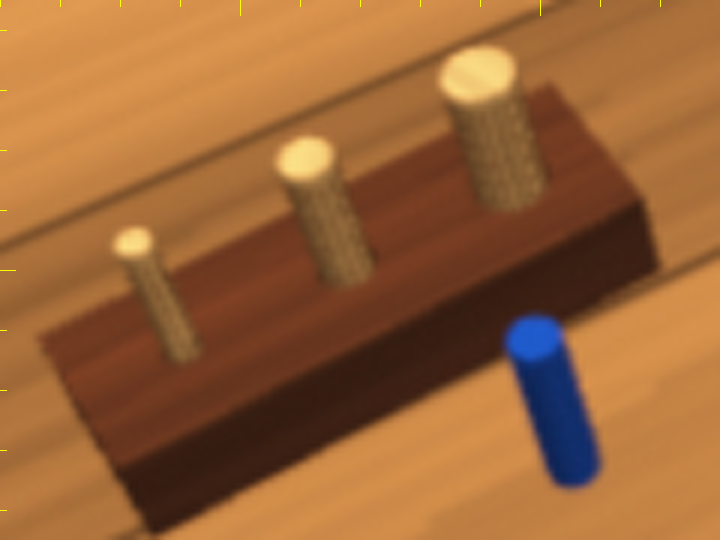

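View pics/s_leg.png

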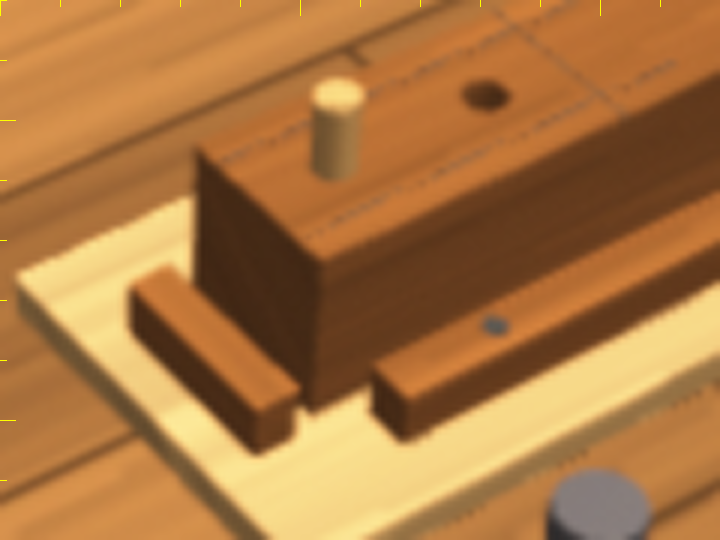

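Run:
```python
from h import *
np.set_printoptions(precision=4,suppress=True)
pts={"thick":((402.5,321.3),(110+478/6-.4,205+75/6-.4),.085),"mid":((432.2,319.9),(110+306/6-.4,205+159/6-.4),.085),"thin":((460.1,318.7),(110+134/6-.4,205+242/6-.4),.085),
"hole":((183.2,297.9),(380.7,145.6),.088),"fit":((214.9,296.9),(355.9,145.6),.118),
"blue":((409.5,279),(110+534/6-.4,205+338/6-.4),.064)}
for k,(t,s,z) in pts.items(): print(k,atz("top",*t,z),atz("scene",*s,z),tri(t,s))
# board corners top view z~.018
for k,(x,y) in {"bNR":(680,557),"bFR":(692,45)}.items(): print(k,atz("top",150+x/6-.4,250+y/6-.4,.018))
for x,y in((300,130),):pass
# leg top long edges
for n,(x,y) in {"eF1":(0,180),"eF2":(520,181),"eN1":(0,403),"eN2":(512,409)}.items(): print(n,atz("top",150+x/6-.4,250+y/6-.4,.088))
for n,(x,y) in {"cF0":(0,105),"cF":(500,105),"cN0":(0,481),"cN":(490,482)}.items(): print(n,atz("top",150+x/6-.4,250+y/6-.4,.042))
```

```text
thick [ 0.5037 -0.242   0.085 ] [ 0.5051 -0.2404  0.085 ] [ 0.5041 -0.2412  0.0845]
mid [ 0.5069 -0.2969  0.085 ] [ 0.508 -0.295  0.085] [ 0.5073 -0.2959  0.0849]
thin [ 0.5097 -0.3487  0.085 ] [ 0.5103 -0.3469  0.085 ] [ 0.51   -0.3477  0.0852]
hole [0.5411 0.159  0.088 ] [0.5422 0.161  0.088 ] [0.5416 0.1601 0.0877]
fit [0.5416 0.0949 0.118 ] [0.5432 0.0957 0.118 ] [0.542  0.0958 0.117 ]
blue [ 0.5841 -0.2612  0.064 ] [ 0.5872 -0.2646  0.064 ] [ 0.5843 -0.263   0.0598]
bNR [0.461  0.0193 0.018 ]
bFR [0.6296 0.0216 0.018 ]
eF1 [0.5736 0.2224 0.088 ]
eF2 [0.5755 0.0644 0.088 ]
eN1 [0.5064 0.2168 0.088 ]
eN2 [0.5064 0.0635 0.088 ]
cF0 [0.6027 0.2417 0.042 ]
cF [0.6051 0.0804 0.042 ]
cN0 [0.483  0.2317 0.042 ]
cN [0.4844 0.0776 0.042 ]
```

```bash
python3 -m pendant '[{"tx":-0.85,"ty":-0.52,"rz":1,"grip":-1},{"tx":-0.85,"ty":-0.52,"rz":1,"grip":-1},{"tx":-0.85,"ty":-0.52,"rz":1,"grip":-1},{"tx":-0.85,"ty":-0.52,"rz":1,"grip":-1},{"tx":-0.9,"ty":-0.4,"rz":1,"grip":-1},{"tx":-0.9,"ty":-0.4,"rz":1,"grip":-1},{"tx":-0.9,"ty":-0.4,"rz":1,"grip":-1},{"tx":-0.9,"ty":-0.4,"rz":1,"grip":-1}]'
```

```text
$[0]: bad value
```

```bash
python3 -m pendant '[{"rx":0,"ry":0,"rz":1,"tx":-0.85,"ty":-0.52,"tz":0,"grip":-1},{"rx":0,"ry":0,"rz":1,"tx":-0.85,"ty":-0.52,"tz":0,"grip":-1}]'
```

```text
time_s: 0.27
ee_pos: [0.2451, 0.4484, 0.3007]
eef_rot: [-3.139, -0.001, 2.632]
force: [0.9, 0.4, 0.7]
grip_width: 0.0937
```

```bash
python3 -m pendant '[{"rx":0,"ry":0,"rz":1,"tx":-0.83,"ty":-0.55,"tz":0,"grip":-1},{"rx":0,"ry":0,"rz":1,"tx":-0.83,"ty":-0.55,"tz":0,"grip":-1},{"rx":0,"ry":0,"rz":1,"tx":-0.83,"ty":-0.55,"tz":0,"grip":-1},{"rx":0,"ry":0,"rz":1,"tx":-0.83,"ty":-0.55,"tz":0,"grip":-1},{"rx":0,"ry":0,"rz":1,"tx":-0.95,"ty":-0.3,"tz":0,"grip":-1},{"rx":0,"ry":0,"rz":1,"tx":-0.95,"ty":-0.3,"tz":0,"grip":-1},{"rx":0,"ry":0,"rz":1,"tx":-0.95,"ty":-0.3,"tz":0,"grip":-1},{"rx":0,"ry":0,"rz":1,"tx":-0.95,"ty":-0.3,"tz":0,"grip":-1}]'
```

```text
time_s: 0.93
ee_pos: [0.3588, 0.1376, 0.2991]
eef_rot: [-3.136, 0.002, 2.049]
force: [1.3, 0.5, -0.5]
grip_width: 0.0942
```

```bash
python3 -m pendant '[{"rx":0,"ry":0,"rz":1,"tx":-1,"ty":-0.1,"tz":0,"grip":-1},{"rx":0,"ry":0,"rz":1,"tx":-1,"ty":0,"tz":0,"grip":-1},{"rx":0,"ry":0,"rz":1,"tx":-1,"ty":0.06,"tz":0,"grip":-1},{"rx":0,"ry":0,"rz":1,"tx":-1,"ty":0.13,"tz":0,"grip":-1},{"rx":0,"ry":0,"rz":1,"tx":-0.97,"ty":0.2,"tz":0,"grip":-1},{"rx":0,"ry":0,"rz":1,"tx":-0.95,"ty":0.25,"tz":0,"grip":-1},{"rx":0,"ry":0,"rz":0.5,"tx":-0.95,"ty":0.3,"tz":0,"grip":-1},{"rx":0,"ry":0,"rz":0,"tx":-0.95,"ty":0.32,"tz":0,"grip":-1}]'
```

```text
time_s: 1.6
ee_pos: [0.4746, -0.1748, 0.2998]
eef_rot: [-3.139, 0.004, 1.566]
force: [1.2, 0.8, -0.2]
grip_width: 0.094
```

```bash
python3 -m pendant '[{"rx":0,"ry":0,"rz":0,"tx":-1,"ty":0.27,"tz":0,"grip":-1},{"rx":0,"ry":0,"rz":0,"tx":-1,"ty":0.27,"tz":0,"grip":-1},{"rx":0,"ry":0,"rz":0,"tx":-0.9,"ty":0.24,"tz":0.5,"grip":-1},{"rx":0,"ry":0,"rz":0,"tx":0,"ty":0,"tz":0.8,"grip":-1},{"rx":0,"ry":0,"rz":0,"tx":0,"ty":0,"tz":0.8,"grip":-1},{"rx":0,"ry":0,"rz":0,"tx":0,"ty":0,"tz":0,"grip":-1}]'
python3 - <<'E'
from station import ctrl
from h import *
o=ctrl.get_obs(); print(o["ee_pos"],o["eef_rot"],o["qpos"])
for n in("top","scene"):
    c=ctrl.camera(n)["pixels"]; cv2.imwrite(f"pics/{n}1.png",c)
E
```

```text
time_s: 2.1
ee_pos: [0.5036, -0.2998, 0.2125]
eef_rot: [-3.139, 0.005, 1.557]
force: [-0.5, -0.5, -0.8]
grip_width: 0.0939
[ 0.5035917  -0.29975954  0.21249034] [-3.13862769  0.00455314  1.55706054] [-0.59779571  0.46467173  1.51260318 -0.00591535  1.16428692 -0.58171428]
```

View pics/scene1.png

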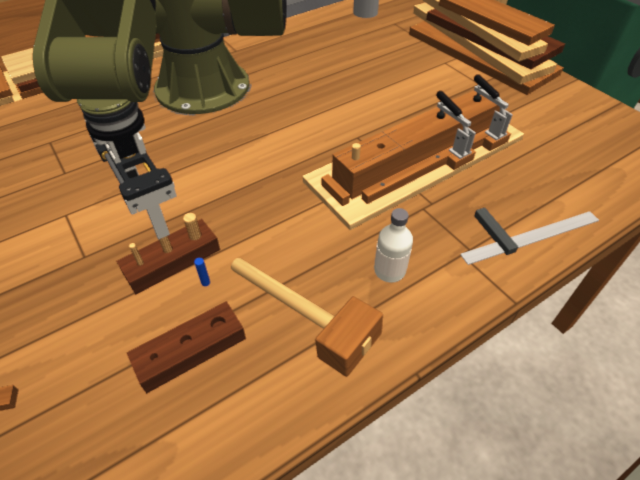

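View pics/top1.png

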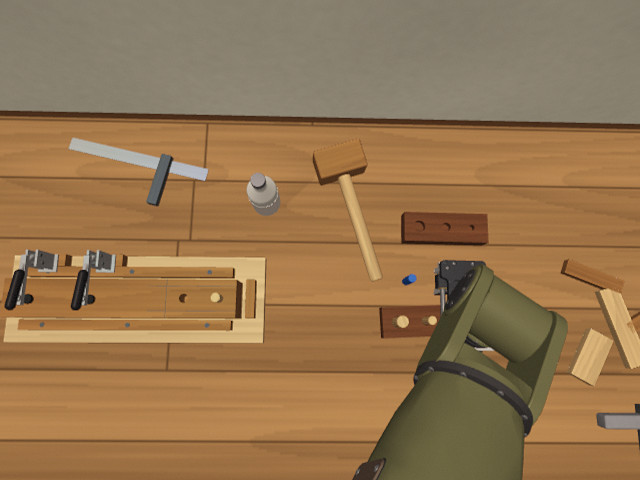

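```bash
cat > g.py <<'E'
import sys
from station import ctrl
import numpy as np
from scipy.spatial.transform import Rotation as R
o=ctrl.get_obs(); r=R.from_euler("xyz",o["eef_rot"]); p=np.array(o["ee_pos"])
g=R.from_euler("xyz",[np.pi,0,np.pi/2]); 
a=[float(x) for x in sys.argv[1:4]]
off=float(sys.argv[4]) if len(sys.argv)>4 else .078
tip=p+r.apply([0,0,off])
print("t",round(o["time_s"],2),"pt",tip.round(4),"tilt deg",(r.apply([0,0,1])*57.3).round(2)[:2],"w",round(o["grip_width"],4),"F",np.round(o["force"],1),"M",np.round(o["moment"],2))
if a:
    d=r.inv().apply(np.array(a)-np.array([0,0,-off])-p) # goal TCP with vertical tool
    print("shares t",(d/.04).round(3),"r",((r.inv()*g).as_rotvec(degrees=True)/4).round(3))
E
python3 g.py 0.5073 -0.296 0.079
```

```text
t 2.2 pt [ 0.5053 -0.3004  0.1404] tilt deg [ 0.16 -0.47] w 0.0936 F [ 0.4 -0.   0.3] M [-0.05  0.01 -0.03]
shares t [0.108 0.05  1.535] r [ 0.04   0.118 -0.182]
```

```bash
python3 -m pendant '[{"rx":0.04,"ry":0.12,"rz":-0.18,"tx":0.11,"ty":0.05,"tz":0.3,"grip":-1},{"rx":0,"ry":0,"rz":0,"tx":0,"ty":0,"tz":0.2,"grip":-1},{"rx":0,"ry":0,"rz":0,"tx":0,"ty":0,"tz":0,"grip":-1}]'; python3 g.py 0.5073 -0.296 0.079
```

```text
time_s: 2.45
ee_pos: [0.5089, -0.2946, 0.2025]
eef_rot: [3.136, 0.003, 1.574]
force: [0.2, 0.6, 0.3]
grip_width: 0.0941
t 2.45 pt [ 0.5094 -0.2949  0.1245] tilt deg [ 0.34 -0.17] w 0.0941 F [0.2 0.6 0.3] M [-0.01  0.06 -0.03]
shares t [-0.031 -0.047  1.136] r [0.085 0.042 0.041]
```

```bash
python3 -m pendant '[{"rx":0.05,"ry":0.03,"rz":0,"tx":-0.02,"ty":-0.04,"tz":0.4,"grip":-1},{"rx":0,"ry":0,"rz":0,"tx":0,"ty":0,"tz":0.4,"grip":-1},{"rx":0,"ry":0,"rz":0,"tx":0,"ty":0,"tz":0.25,"grip":-1},{"rx":0,"ry":0,"rz":0,"tx":0,"ty":0,"tz":0,"grip":-1}]'; python3 g.py 0.5073 -0.296 0.079
```

```text
time_s: 2.78
ee_pos: [0.5093, -0.2947, 0.1633]
eef_rot: [3.133, 0.005, 1.577]
force: [-0.9, -0.8, -0.6]
grip_width: 0.0942
t 2.78 pt [ 0.5099 -0.295   0.0853] tilt deg [ 0.47 -0.26] w 0.0942 F [-0.9 -0.8 -0.6] M [-0.05  0.08  0.01]
shares t [-0.033 -0.051  0.157] r [0.118 0.065 0.082]
```

```bash
python3 -m pendant '[{"rx":0.12,"ry":0.06,"rz":0.05,"tx":-0.04,"ty":-0.06,"tz":0.17,"grip":-1},{"rx":0,"ry":0,"rz":0,"tx":0,"ty":0,"tz":0,"grip":-1},{"rx":0,"ry":0,"rz":0,"tx":0,"ty":0,"tz":0,"grip":-1}]'; python3 g.py 0.5073 -0.296 0.079; python3 g.py 0.5073 -0.296 0.079
```

```text
time_s: 3.03
ee_pos: [0.5074, -0.2964, 0.1579]
eef_rot: [3.141, 0.001, 1.573]
force: [0.6, -0.2, -0.1]
grip_width: 0.0943
t 3.03 pt [ 0.5075 -0.2965  0.0799] tilt deg [ 0.04 -0.06] w 0.0943 F [ 0.6 -0.2 -0.1] M [-0.05  0.07  0.01]
shares t [ 0.01  -0.003  0.023] r [0.011 0.016 0.038]
t 3.03 pt [ 0.5075 -0.2965  0.0799] tilt deg [ 0.04 -0.06] w 0.0943 F [ 0.6 -0.2 -0.1] M [-0.05  0.07  0.01]
shares t [ 0.01  -0.003  0.023] r [0.011 0.016 0.038]
```

```bash
Z='{"rx":0,"ry":0,"rz":0}'; python3 -m pendant '[{"rx":0,"ry":0,"rz":0,"tx":0,"ty":0,"tz":0,"grip":1},{"rx":0,"ry":0,"rz":0,"tx":0,"ty":0,"tz":0,"grip":1},{"rx":0,"ry":0,"rz":0,"tx":0,"ty":0,"tz":0,"grip":1},{"rx":0,"ry":0,"rz":0,"tx":0,"ty":0,"tz":0,"grip":1},{"rx":0,"ry":0,"rz":0,"tx":0,"ty":0,"tz":0,"grip":1},{"rx":0,"ry":0,"rz":0,"tx":0,"ty":0,"tz":0,"grip":1},{"rx":0,"ry":0,"rz":0,"tx":0,"ty":0,"tz":0,"grip":1},{"rx":0,"ry":0,"rz":0,"tx":0,"ty":0,"tz":0,"grip":1}]' 12; python3 g.py 0.5073 -0.296 0.079
```

```text
time_s: 3.7
ee_pos: [0.508, -0.2968, 0.1602]
eef_rot: [3.138, 0.003, 1.573]
force: [-0.5, 0.4, 1.2]
grip_width: 0.0442
t 3.7 pt [ 0.5082 -0.2971  0.0822] tilt deg [ 0.2  -0.17] w 0.0442 F [-0.5  0.4  1.2] M [-0.05  0.02 -0.03]
shares t [ 0.021 -0.017  0.08 ] r [0.049 0.042 0.035]
```

```bash
python3 -m pendant '[{"rx":0.05,"ry":0.04,"rz":0,"tx":0.02,"ty":-0.02,"tz":0.08,"grip":1},{"rx":0,"ry":0,"rz":0,"tx":0,"ty":0,"tz":0.01,"grip":1},{"rx":0,"ry":0,"rz":0,"tx":0,"ty":0,"tz":0.01,"grip":1}]'; python3 g.py 0.5073 -0.296 0.079
```

```text
time_s: 3.95
ee_pos: [0.5071, -0.2959, 0.1558]
eef_rot: [-3.141, -0.0, 1.573]
force: [-0.3, 0.5, 0.6]
grip_width: 0.0241
t 3.95 pt [ 0.507  -0.2959  0.0778] tilt deg [-0.03  0.01] w 0.0241 F [-0.3  0.5  0.6] M [-0.05  0.08  0.02]
shares t [-0.002  0.006 -0.03 ] r [-0.007 -0.003  0.035]
```

```bash
python3 -m pendant '[{"rx":0,"ry":0,"rz":0,"tx":0,"ty":0,"tz":-0.03,"grip":1},{"rx":0,"ry":0,"rz":0,"tx":0,"ty":0,"tz":0,"grip":1},{"rx":0,"ry":0,"rz":0,"tx":0,"ty":0,"tz":0,"grip":1}]'; python3 g.py 0.5073 -0.296 0.079
```

```text
time_s: 4.2
ee_pos: [0.507, -0.2959, 0.1569]
eef_rot: [-3.141, -0.0, 1.573]
force: [0.1, -0.5, 0.3]
grip_width: 0.0156
t 4.2 pt [ 0.507  -0.2959  0.0789] tilt deg [-0.05  0.02] w 0.0156 F [ 0.1 -0.5  0.3] M [-0.08  0.03  0.05]
shares t [-0.002  0.006 -0.003] r [-0.011 -0.006  0.036]
```

Gripped at 16 mm with no side force, so I'm centred. Next I grip harder and lift.

```bash
python3 -m pendant '[{"rx":0,"ry":0,"rz":0,"tx":0,"ty":0,"tz":0,"grip":1},{"rx":0,"ry":0,"rz":0,"tx":0,"ty":0,"tz":0,"grip":1},{"rx":0,"ry":0,"rz":0,"tx":0,"ty":0,"tz":-0.15,"grip":1},{"rx":0,"ry":0,"rz":0,"tx":0,"ty":0,"tz":-0.2,"grip":1},{"rx":0,"ry":0,"rz":0,"tx":0,"ty":0,"tz":-0.2,"grip":1}]' 55; python3 g.py 0.5073 -0.296 0.079
```

```text
time_s: 4.62
ee_pos: [0.5066, -0.2957, 0.1791]
eef_rot: [-3.139, -0.002, 1.573]
force: [0.4, -0.1, -0.3]
grip_width: 0.0149
t 4.62 pt [ 0.5064 -0.2955  0.1011] tilt deg [-0.17  0.11] w 0.0149 F [ 0.4 -0.1 -0.3] M [-0.07 -0.01 -0.02]
shares t [-0.01   0.018  0.552] r [-0.043 -0.027  0.035]
```

```bash
python3 -m pendant '[{"rx":0,"ry":0,"rz":0,"tx":0,"ty":0,"tz":-0.8,"grip":1},{"rx":0,"ry":0,"rz":0,"tx":0,"ty":0,"tz":-0.9,"grip":1},{"rx":0,"ry":0,"rz":0,"tx":0.4,"ty":0.05,"tz":-0.8,"grip":1},{"rx":0,"ry":0,"rz":0,"tx":0.8,"ty":0.08,"tz":-0.3,"grip":1},{"rx":0,"ry":0,"rz":0,"tx":0.9,"ty":0.08,"tz":0,"grip":1},{"rx":0,"ry":0,"rz":0,"tx":0.9,"ty":0.08,"tz":0,"grip":1},{"rx":0,"ry":0,"rz":0,"tx":0.9,"ty":0.08,"tz":0,"grip":1},{"rx":0,"ry":0,"rz":0,"tx":0.9,"ty":0.08,"tz":0,"grip":1}]'; python3 g.py 0.5416 0.160 0.10 0.1355
```

```text
time_s: 5.28
ee_pos: [0.5237, -0.1023, 0.3068]
eef_rot: [3.135, 0.002, 1.564]
force: [0.7, -1.0, 0.1]
grip_width: 0.0151
t 5.28 pt [ 0.5246 -0.1026  0.1713] tilt deg [ 0.37 -0.1 ] w 0.0151 F [ 0.7 -1.   0.1] M [-0.08  0.03 -0.02]
shares t [6.565 0.391 1.773] r [ 0.094  0.026 -0.099]
```

```bash
python3 -m pendant '[{"rx":0.05,"ry":0,"rz":-0.05,"tx":0.9,"ty":0.06,"tz":0,"grip":1},{"rx":0,"ry":0,"rz":0,"tx":0.9,"ty":0.06,"tz":0,"grip":1},{"rx":0,"ry":0,"rz":0,"tx":0.9,"ty":0.06,"tz":0,"grip":1},{"rx":0,"ry":0,"rz":0,"tx":0.9,"ty":0.06,"tz":0,"grip":1},{"rx":0,"ry":0,"rz":0,"tx":0.9,"ty":0.06,"tz":0,"grip":1},{"rx":0,"ry":0,"rz":0,"tx":0.9,"ty":0.05,"tz":0,"grip":1},{"rx":0,"ry":0,"rz":0,"tx":0.5,"ty":0.03,"tz":0,"grip":1},{"rx":0,"ry":0,"rz":0,"tx":0.2,"ty":0,"tz":0,"grip":1}]'; python3 g.py 0.5416 0.160 0.10 0.1355
```

```text
time_s: 5.95
ee_pos: [0.5372, 0.1584, 0.3161]
eef_rot: [3.128, 0.001, 1.571]
force: [0.7, -0.3, -1.5]
grip_width: 0.0152
t 5.95 pt [0.539  0.1583 0.1806] tilt deg [ 0.77 -0.05] w 0.0152 F [ 0.7 -0.3 -1.5] M [-0.13  0.06 -0.01]
shares t [0.042 0.083 2.016] r [0.192 0.012 0.005]
```

```bash
python3 -m pendant '[{"rx":0.2,"ry":0,"rz":0,"tx":0.04,"ty":0.08,"tz":0.6,"grip":1},{"rx":0.03,"ry":0,"rz":0,"tx":0,"ty":0,"tz":0.6,"grip":1},{"rx":0.03,"ry":0,"rz":0,"tx":0,"ty":0,"tz":0.4,"grip":1},{"rx":0,"ry":0,"rz":0,"tx":0,"ty":0,"tz":0,"grip":1}]'; python3 g.py 0.5416 0.160 0.10 0.1355
```

```text
time_s: 6.28
ee_pos: [0.5409, 0.1612, 0.2542]
eef_rot: [3.141, -0.0, 1.575]
force: [-0.5, -0.3, -0.3]
grip_width: 0.015
t 6.28 pt [0.5409 0.1612 0.1187] tilt deg [0.02 0.02] w 0.015 F [-0.5 -0.3 -0.3] M [-0.03  0.08  0.06]
shares t [-0.029  0.017  0.466] r [ 0.006 -0.005  0.055]
```

```bash
python3 -m pendant '[{"rx":0,"ry":0,"rz":0.05,"tx":-0.03,"ty":0.02,"tz":0.3,"grip":1},{"rx":0,"ry":0,"rz":0,"tx":0,"ty":0,"tz":0,"grip":1}]'; python3 g.py 0.5416 0.160 0.10 0.1355
python3 - <<'E'
from station import ctrl
from h import *
o=ctrl.get_obs()
c=ctrl.camera("scene")["pixels"]; cv2.imwrite("pics/scene2.png",c)
print(proj("scene",np.array(o["ee_pos"])-[0,0,.1355]), proj("scene",np.array(o["ee_pos"])-[0,0,.097]))
crop("pics/s2.png",c,320,80,440,180,6)
E
```

```text
time_s: 6.45
ee_pos: [0.5419, 0.1587, 0.2435]
eef_rot: [3.141, -0.0, 1.57]
force: [-1.0, -0.5, -0.7]
grip_width: 0.0148
t 6.45 pt [0.5421 0.1587 0.108 ] tilt deg [0.06 0.01] w 0.0148 F [-1.  -0.5 -0.7] M [-0.15  0.12  0.04]
shares t [ 0.033 -0.009  0.2  ] r [ 0.015 -0.003 -0.01 ]
[380.69441318 137.9185305 ] [382.63938671 121.71344612]
```

View pics/s2.png

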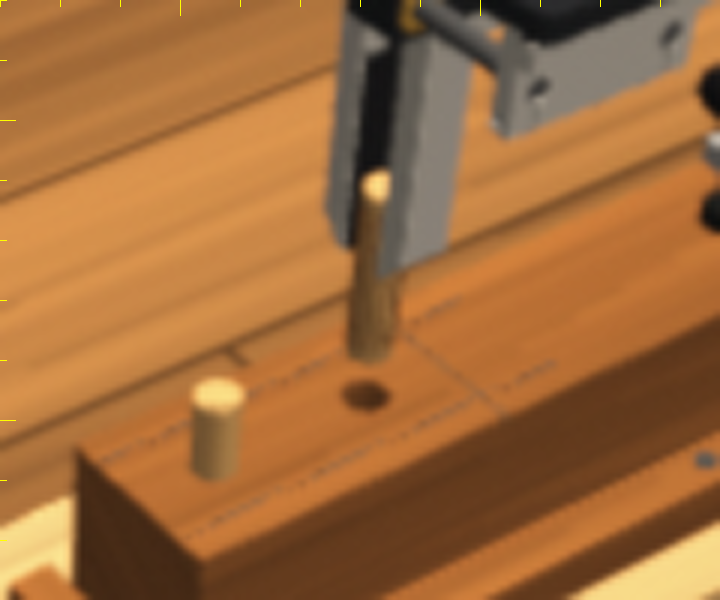

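```bash
python3 -m pendant '[{"rx":0,"ry":0,"rz":0,"tx":0.03,"ty":-0.01,"tz":0.25,"grip":1},{"rx":0,"ry":0,"rz":0,"tx":0,"ty":0,"tz":0.05,"grip":1},{"rx":0,"ry":0,"rz":0,"tx":0,"ty":0,"tz":0,"grip":1}]'; python3 g.py 0.5416 0.160 0.09 0.1355
```

```text
time_s: 6.75
ee_pos: [0.543, 0.1595, 0.2363]
eef_rot: [3.133, -0.002, 1.569]
force: [1.0, -0.6, -0.3]
grip_width: 0.0148
t 6.75 pt [0.5441 0.1598 0.1008] tilt deg [0.48 0.11] w 0.0148 F [ 1.  -0.6 -0.3] M [-0.05  0.07 -0.03]
shares t [ 0.012 -0.036  0.269] r [ 0.119 -0.027 -0.021]
```

```bash
python3 -m pendant '[{"rx":0.12,"ry":-0.03,"rz":-0.02,"tx":0.01,"ty":-0.036,"tz":0.2,"grip":1},{"rx":0,"ry":0,"rz":0,"tx":0,"ty":0,"tz":0.03,"grip":1}]'; python3 g.py 0.5416 0.160 0.09 0.1355
```

```text
time_s: 6.92
ee_pos: [0.5417, 0.1599, 0.2275]
eef_rot: [3.141, 0.0, 1.571]
force: [-0.6, -0.8, -0.6]
grip_width: 0.015
t 6.92 pt [0.5418 0.1599 0.092 ] tilt deg [ 0.05 -0.  ] w 0.015 F [-0.6 -0.8 -0.6] M [-0.05  0.06  0.01]
shares t [ 0.001 -0.002  0.05 ] r [0.012 0.001 0.   ]
```

Now I lower in small steps to feel for the hole.

```bash
python3 -m pendant '[{"rx":0.012,"ry":0,"rz":0,"tx":0,"ty":-0.003,"tz":0.06,"grip":1},{"rx":0,"ry":0,"rz":0,"tx":0,"ty":0,"tz":0.04,"grip":1}]'; python3 g.py 0.5416 0.160 0.084 0.1355
```

```text
time_s: 7.08
ee_pos: [0.5415, 0.16, 0.2232]
eef_rot: [-3.141, 0.0, 1.571]
force: [-0.0, 0.4, -0.9]
grip_width: 0.0152
t 7.08 pt [0.5415 0.16   0.0877] tilt deg [-0.01 -0.01] w 0.0152 F [-0.   0.4 -0.9] M [ 0.04  0.07 -0.02]
shares t [-0.     0.002  0.094] r [-0.002  0.001  0.003]
```

```bash
python3 -m pendant '[{"rx":0,"ry":0,"rz":0,"tx":0,"ty":0,"tz":0.05,"grip":1}]'; python3 g.py 0.5416 0.160 0.084 0.1355
```

```text
time_s: 7.17
ee_pos: [0.5416, 0.1601, 0.2212]
eef_rot: [3.142, 0.0, 1.571]
force: [-0.3, 0.0, 0.6]
grip_width: 0.015
t 7.17 pt [0.5416 0.1601 0.0857] tilt deg [ 0. -0.] w 0.015 F [-0.3  0.   0.6] M [-0.08  0.03 -0.03]
shares t [-0.002  0.     0.042] r [0.    0.001 0.005]
```

```bash
python3 -m pendant '[{"rx":0,"ry":0,"rz":0,"tx":0,"ty":0,"tz":0.05,"grip":1}]'; python3 g.py 0.5416 0.160 0.084 0.1355
```

```text
time_s: 7.25
ee_pos: [0.5416, 0.1601, 0.2189]
eef_rot: [-3.142, 0.0, 1.571]
force: [0.2, -0.4, -0.3]
grip_width: 0.0147
t 7.25 pt [0.5416 0.1601 0.0834] tilt deg [-0. -0.] w 0.0147 F [ 0.2 -0.4 -0.3] M [-0.07  0.04 -0.03]
shares t [-0.002  0.001 -0.014] r [-0.001  0.     0.005]
```

```bash
python3 -m pendant '[{"rx":0,"ry":0,"rz":0,"tx":0,"ty":0,"tz":0.05,"grip":1}]'; python3 g.py 0.5416 0.160 0.084 0.1355
```

```text
time_s: 7.33
ee_pos: [0.5416, 0.1601, 0.2168]
eef_rot: [-3.142, 0.0, 1.571]
force: [0.8, -0.3, -0.7]
grip_width: 0.015
t 7.33 pt [0.5416 0.1601 0.0813] tilt deg [-0. -0.] w 0.015 F [ 0.8 -0.3 -0.7] M [-0.04  0.04  0.06]
shares t [-0.002  0.    -0.068] r [-0.     0.001  0.005]
```

The end is about 7 mm into the hole with no force, so it found the hole. I keep going down and watch the forces.

```bash
python3 -m pendant '[{"rx":0,"ry":0,"rz":0,"tx":0,"ty":0,"tz":0.06,"grip":1},{"rx":0,"ry":0,"rz":0,"tx":0,"ty":0,"tz":0.06,"grip":1}]'; python3 g.py 0.5416 0.160 0.054 0.1355
```

```text
time_s: 7.5
ee_pos: [0.5416, 0.1601, 0.2116]
eef_rot: [3.141, 0.0, 1.571]
force: [0.1, 0.5, 0.4]
grip_width: 0.0151
t 7.5 pt [0.5416 0.1601 0.0761] tilt deg [ 0.01 -0.  ] w 0.0151 F [0.1 0.5 0.4] M [-0.07  0.08  0.06]
shares t [-0.003 -0.001  0.552] r [0.002 0.    0.005]
```

```bash
python3 -m pendant '[{"rx":0,"ry":0,"rz":0,"tx":0,"ty":0,"tz":0.06,"grip":1},{"rx":0,"ry":0,"rz":0,"tx":0,"ty":0,"tz":0.06,"grip":1}]'; python3 g.py 0.5416 0.160 0.054 0.1355
```

```text
time_s: 7.67
ee_pos: [0.5418, 0.1602, 0.2066]
eef_rot: [3.141, -0.0, 1.571]
force: [-2.5, -0.6, 10.8]
grip_width: 0.0147
t 7.67 pt [0.5419 0.1602 0.0711] tilt deg [0.04 0.01] w 0.0147 F [-2.5 -0.6 10.8] M [-0.13  0.56  0.08]
shares t [-0.004 -0.005  0.428] r [ 0.011 -0.002  0.006]
```

```bash
python3 -m pendant '[{"rx":0,"ry":0,"rz":0,"tx":0,"ty":0,"tz":0.05,"grip":1}]'; python3 g.py 0.5416 0.160 0.054 0.1355
```

```text
time_s: 7.75
ee_pos: [0.5419, 0.1602, 0.2051]
eef_rot: [3.14, -0.0, 1.571]
force: [-4.0, -0.3, 10.6]
grip_width: 0.0151
t 7.75 pt [0.5421 0.1603 0.0696] tilt deg [0.08 0.02] w 0.0151 F [-4.  -0.3 10.6] M [-0.18  0.97  0.05]
shares t [-0.005 -0.008  0.389] r [ 0.02  -0.005  0.005]
```

```bash
python3 -m pendant '[{"rx":0.02,"ry":0,"rz":0,"tx":0,"ty":-0.01,"tz":0.06,"grip":1},{"rx":0.01,"ry":0,"rz":0,"tx":0,"ty":-0.005,"tz":0.06,"grip":1}]'; python3 g.py 0.5416 0.160 0.054 0.1355
```

```text
time_s: 7.92
ee_pos: [0.5418, 0.1603, 0.2019]
eef_rot: [3.14, -0.001, 1.571]
force: [-4.0, 0.1, 9.4]
grip_width: 0.0152
t 7.92 pt [0.5421 0.1604 0.0664] tilt deg [0.11 0.04] w 0.0152 F [-4.   0.1  9.4] M [-0.37  0.75 -0.06]
shares t [-0.007 -0.006  0.31 ] r [ 0.027 -0.01   0.006]
```

```bash
python3 -m pendant '[{"rx":0.01,"ry":0,"rz":0,"tx":0,"ty":-0.005,"tz":0.06,"grip":1},{"rx":0.01,"ry":0,"rz":0,"tx":0,"ty":-0.005,"tz":0.06,"grip":1}]'; python3 g.py 0.5416 0.160 0.054 0.1355
```

```text
time_s: 8.08
ee_pos: [0.5417, 0.1603, 0.1987]
eef_rot: [3.139, -0.001, 1.571]
force: [-2.4, -1.1, 10.4]
grip_width: 0.0153
t 8.08 pt [0.542  0.1604 0.0632] tilt deg [0.13 0.05] w 0.0153 F [-2.4 -1.1 10.4] M [-0.4   0.87  0.01]
shares t [-0.007 -0.004  0.229] r [ 0.033 -0.013  0.007]
```

```bash
python3 -m pendant '[{"rx":0.03,"ry":-0.01,"rz":0,"tx":-0.003,"ty":-0.005,"tz":0.06,"grip":1},{"rx":0.01,"ry":-0.01,"rz":0,"tx":-0.003,"ty":-0.005,"tz":0.06,"grip":1}]'; python3 g.py 0.5416 0.160 0.054 0.1355
```

```text
time_s: 8.25
ee_pos: [0.5418, 0.1601, 0.1956]
eef_rot: [3.14, -0.0, 1.571]
force: [-4.3, -0.6, 9.8]
grip_width: 0.015
t 8.25 pt [0.5421 0.1601 0.0601] tilt deg [0.11 0.  ] w 0.015 F [-4.3 -0.6  9.8] M [-0.1   0.89 -0.03]
shares t [-0.003 -0.005  0.153] r [ 0.028 -0.001  0.007]
```

```bash
python3 -m pendant '[{"rx":0.02,"ry":-0.01,"rz":0,"tx":-0.002,"ty":-0.003,"tz":0.06,"grip":1},{"rx":0.01,"ry":-0.01,"rz":0,"tx":-0.002,"ty":-0.003,"tz":0.06,"grip":1}]'; python3 g.py 0.5416 0.160 0.054 0.1355
```

```text
time_s: 8.42
ee_pos: [0.5419, 0.1602, 0.1925]
eef_rot: [3.14, 0.001, 1.571]
force: [-3.5, 0.3, 10.1]
grip_width: 0.0152
t 8.42 pt [0.5421 0.1601 0.057 ] tilt deg [ 0.1  -0.03] w 0.0152 F [-3.5  0.3 10.1] M [-0.06  0.95 -0.02]
shares t [-0.005 -0.007  0.075] r [0.026 0.009 0.008]
```

```bash
python3 -m pendant '[{"rx":0.01,"ry":-0.01,"rz":0,"tx":0,"ty":0,"tz":0.05,"grip":1}]'; python3 g.py 0.5416 0.160 0.054 0.1355
```

```text
time_s: 8.5
ee_pos: [0.5419, 0.1603, 0.1912]
eef_rot: [3.14, 0.001, 1.571]
force: [-3.6, -0.2, 10.0]
grip_width: 0.015
t 8.5 pt [0.5421 0.1602 0.0557] tilt deg [ 0.1  -0.06] w 0.015 F [-3.6 -0.2 10. ] M [-0.19  1.09  0.05]
shares t [-0.008 -0.008  0.042] r [0.024 0.014 0.008]
```

```bash
python3 -m pendant '[{"rx":0.01,"ry":0.01,"rz":0,"tx":0,"ty":-0.003,"tz":0.04,"grip":1}]'; python3 g.py 0.5416 0.160 0.054 0.1355
```

```text
time_s: 8.58
ee_pos: [0.5419, 0.1604, 0.1903]
eef_rot: [3.14, 0.0, 1.571]
force: [-3.7, -0.8, 9.8]
grip_width: 0.0149
t 8.58 pt [0.5421 0.1604 0.0548] tilt deg [ 0.09 -0.01] w 0.0149 F [-3.7 -0.8  9.8] M [-0.42  0.92 -0.03]
shares t [-0.01  -0.008  0.02 ] r [0.024 0.002 0.009]
```

```bash
python3 -m pendant '[{"rx":0.01,"ry":0.01,"rz":0,"tx":0,"ty":-0.003,"tz":0.04,"grip":1}]'; python3 g.py 0.5416 0.160 0.054 0.1355
```

```text
time_s: 8.67
ee_pos: [0.5419, 0.1604, 0.1896]
eef_rot: [3.14, -0.001, 1.572]
force: [-6.1, -2.6, 21.0]
grip_width: 0.0146
t 8.67 pt [0.5421 0.1605 0.0541] tilt deg [0.1  0.03] w 0.0146 F [-6.1 -2.6 21. ] M [-0.6   1.37 -0.01]
shares t [-0.01  -0.008  0.002] r [ 0.025 -0.008  0.01 ]
```

```bash
python3 -m pendant '[{"rx":0.01,"ry":0,"rz":0,"tx":0,"ty":-0.003,"tz":0.04,"grip":1}]'; python3 g.py 0.5416 0.160 0.054 0.1355
```

```text
time_s: 8.75
ee_pos: [0.5421, 0.1604, 0.1895]
eef_rot: [3.139, -0.001, 1.572]
force: [-8.2, -2.0, 25.2]
grip_width: 0.0149
t 8.75 pt [0.5424 0.1605 0.054 ] tilt deg [0.14 0.04] w 0.0149 F [-8.2 -2.  25.2] M [-0.59  2.1  -0.01]
shares t [-0.01  -0.011  0.001] r [ 0.035 -0.011  0.011]
```

The dowel stopped on the floor exactly where expected, at 25 N. Now I ease off and look before letting go.

```bash
python3 -m pendant '[{"rx":0.02,"ry":0,"rz":0,"tx":0,"ty":-0.01,"tz":0,"grip":1},{"rx":0,"ry":0,"rz":0,"tx":0,"ty":0,"tz":0,"grip":1}]' 20; python3 g.py 0.5416 0.160 0.054 0.1355
python3 - <<'E'
from station import ctrl
from h import *
c=ctrl.camera("scene")["pixels"]
crop("pics/s3.png",c,320,80,440,180,6)
E
```

```text
time_s: 8.92
ee_pos: [0.5417, 0.1605, 0.19]
eef_rot: [3.14, -0.001, 1.572]
force: [-0.1, -0.7, -0.4]
grip_width: 0.0155
t 8.92 pt [0.5419 0.1606 0.0545] tilt deg [0.09 0.06] w 0.0155 F [-0.1 -0.7 -0.4] M [-0.03  0.07 -0.  ]
shares t [-0.012 -0.001  0.012] r [ 0.023 -0.014  0.011]
```

View pics/s3.png

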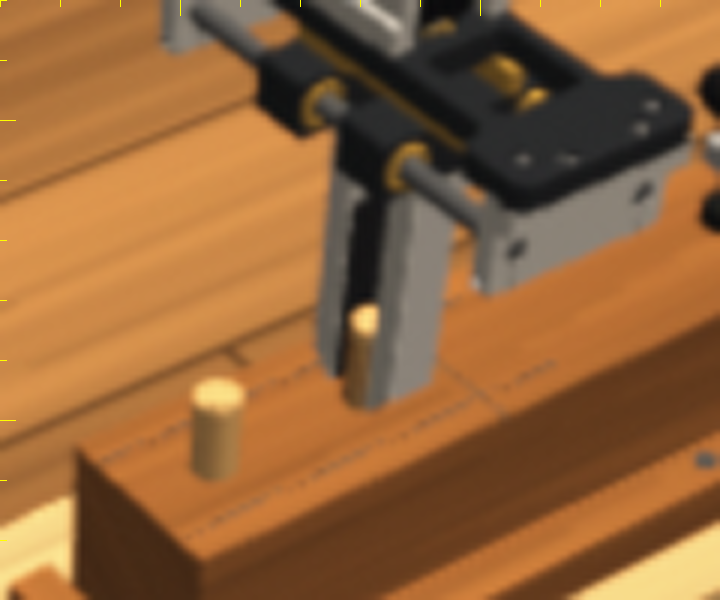

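Seated, with forces near zero. I open the gripper now.

```bash
python3 -m pendant '[{"rx":0,"ry":0,"rz":0,"tx":0,"ty":0,"tz":0,"grip":-0.3},{"rx":0,"ry":0,"rz":0,"tx":0,"ty":0,"tz":0,"grip":-0.3},{"rx":0,"ry":0,"rz":0,"tx":0,"ty":0,"tz":0,"grip":-0.3},{"rx":0,"ry":0,"rz":0,"tx":0,"ty":0,"tz":0,"grip":-0.3},{"rx":0,"ry":0,"rz":0,"tx":0,"ty":0,"tz":0,"grip":-0.3},{"rx":0,"ry":0,"rz":0,"tx":0,"ty":0,"tz":0,"grip":-0.3}]'; python3 g.py 0.5416 0.160 0.118 0.097
```

```text
time_s: 9.47
ee_pos: [0.5416, 0.1604, 0.1888]
eef_rot: [3.141, -0.001, 1.571]
force: [-0.3, 0.7, -0.1]
grip_width: 0.052
t 9.47 pt [0.5416 0.1605 0.0918] tilt deg [0.03 0.04] w 0.052 F [-0.3  0.7 -0.1] M [-0.07  0.05 -0.04]
shares t [-0.009  0.001 -0.654] r [ 0.008 -0.01   0.01 ]
```

```bash
python3 -m pendant '[{"rx":0,"ry":0,"rz":0,"tx":0,"ty":0,"tz":-0.3,"grip":-0.3},{"rx":0,"ry":0,"rz":0,"tx":0,"ty":0,"tz":-0.7,"grip":-0.3},{"rx":0,"ry":0,"rz":0,"tx":0,"ty":0,"tz":-0.5,"grip":-0.3},{"rx":0,"ry":0,"rz":0,"tx":0,"ty":0,"tz":0,"grip":1}]'; python3 g.py 0.5416 0.160 0.121 0.097
python3 - <<'E'
from station import ctrl
from h import *
c=ctrl.camera("scene")["pixels"]
crop("pics/s4.png",c,320,80,440,180,6)
for z in(.118,.121): print(z,(proj("scene",[.5416,.1602,z])-[320,80])*6+2.5,(proj("scene",[.542,.0962,z])-[320,80])*6+2.5)
E
```

```text
time_s: 9.8
ee_pos: [0.5412, 0.1603, 0.2523]
eef_rot: [-3.14, -0.0, 1.572]
force: [0.7, 0.2, -0.3]
grip_width: 0.0574
t 9.8 pt [0.541  0.1603 0.1553] tilt deg [-0.11  0.01] w 0.0574 F [ 0.7  0.2 -0.3] M [-0.06  0.03  0.01]
shares t [-0.007  0.013  0.857] r [-0.028 -0.001  0.011]
0.118 [372.63282822 323.22916192] [216.87716174 393.48149684]
0.121 [373.53714755 315.75066813] [217.41349299 385.99253005]
```

View pics/s4.png

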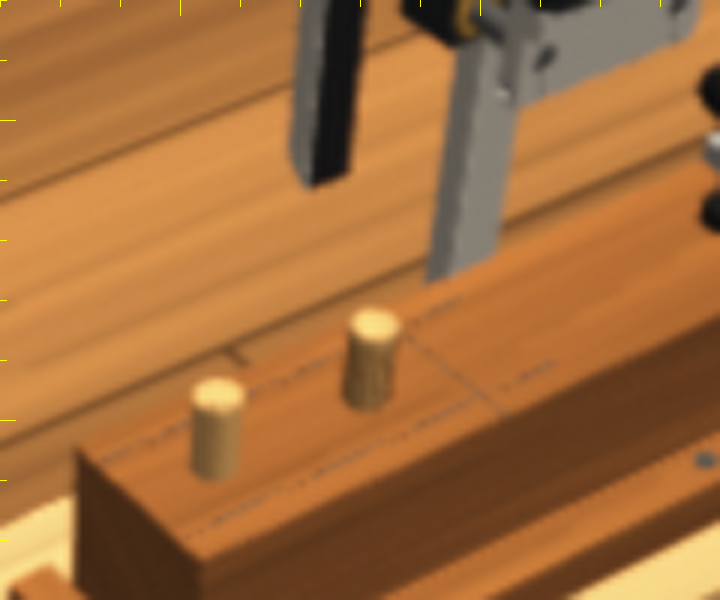

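Both tops look level: (374,325) for the new dowel against a predicted 323, and (218,395) for the neighbour against 393. I'll check home depth with a light push of the closed fingertips on the top.

```bash
python3 -m pendant '[{"rx":-0.03,"ry":0,"rz":0,"tx":0,"ty":0.01,"tz":0.2,"grip":1},{"rx":0,"ry":0,"rz":0,"tx":0,"ty":0,"tz":0,"grip":1},{"rx":0,"ry":0,"rz":0,"tx":0,"ty":0,"tz":0,"grip":1},{"rx":0,"ry":0,"rz":0,"tx":0,"ty":0,"tz":0,"grip":1},{"rx":0,"ry":0,"rz":0,"tx":0,"ty":0,"tz":0,"grip":1},{"rx":0,"ry":0,"rz":0,"tx":0,"ty":0,"tz":0,"grip":1},{"rx":0,"ry":0,"rz":0,"tx":0,"ty":0,"tz":0,"grip":1},{"rx":0,"ry":0,"rz":0,"tx":0,"ty":0,"tz":0,"grip":1}]'; python3 g.py 0.5416 0.160 0.122 0.097
```

```text
time_s: 10.52
ee_pos: [0.5402, 0.1599, 0.238]
eef_rot: [-3.135, 0.002, 1.571]
force: [0.3, -0.3, 0.1]
grip_width: 0.0014
t 10.52 pt [0.5395 0.1597 0.141 ] tilt deg [-0.38 -0.09] w 0.0014 F [ 0.3 -0.3  0.1] M [-0.1   0.09 -0.07]
shares t [0.003 0.038 0.474] r [-0.096  0.022  0.01 ]
```

```bash
python3 -m pendant '[{"rx":-0.1,"ry":0.02,"rz":0,"tx":0,"ty":0.04,"tz":0.35,"grip":1},{"rx":0,"ry":0,"rz":0,"tx":0,"ty":0,"tz":0.08,"grip":1},{"rx":0,"ry":0,"rz":0,"tx":0,"ty":0,"tz":0.03,"grip":1}]'; python3 g.py 0.5416 0.160 0.118 0.097
```

```text
time_s: 10.77
ee_pos: [0.542, 0.1599, 0.2198]
eef_rot: [3.14, -0.0, 1.572]
force: [0.5, 0.4, 0.7]
grip_width: 0.0007
t 10.77 pt [0.5422 0.16   0.1228] tilt deg [0.1  0.01] w 0.0007 F [0.5 0.4 0.7] M [-0.06  0.06 -0.01]
shares t [ 0.001 -0.01   0.119] r [ 0.025 -0.002  0.01 ]
```

```bash
python3 -m pendant '[{"rx":0.025,"ry":0,"rz":0,"tx":0,"ty":-0.01,"tz":0.06,"grip":1},{"rx":0,"ry":0,"rz":0,"tx":0,"ty":0,"tz":0.03,"grip":1}]'; python3 g.py 0.5416 0.160 0.118 0.097
```

```text
time_s: 10.93
ee_pos: [0.5416, 0.1599, 0.2163]
eef_rot: [-3.141, -0.0, 1.571]
force: [-0.5, 0.5, 1.1]
grip_width: 0.0007
t 10.93 pt [0.5415 0.16   0.1193] tilt deg [-0.03  0.01] w 0.0007 F [-0.5  0.5  1.1] M [-0.04  0.09 -0.01]
shares t [0.001 0.001 0.032] r [-0.008 -0.002  0.009]
```

```bash
python3 -m pendant '[{"rx":0,"ry":0,"rz":0,"tx":0,"ty":0,"tz":0.03,"grip":1}]'; python3 g.py 0.5416 0.160 0.118 0.097
```

```text
time_s: 11.02
ee_pos: [0.5416, 0.16, 0.2154]
eef_rot: [-3.141, -0.0, 1.572]
force: [-0.5, -0.2, 9.0]
grip_width: 0.0005
t 11.02 pt [0.5416 0.16   0.1184] tilt deg [-0.01  0.01] w 0.0005 F [-0.5 -0.2  9. ] M [-0.12  0.12 -0.  ]
shares t [-0.    -0.001  0.01 ] r [-0.002 -0.003  0.01 ]
```

```bash
python3 -m pendant '[{"rx":0,"ry":0,"rz":0,"tx":0,"ty":0,"tz":0.03,"grip":1}]'; python3 g.py 0.5416 0.160 0.118 0.097
```

```text
time_s: 11.1
ee_pos: [0.542, 0.1601, 0.2153]
eef_rot: [3.14, -0.001, 1.571]
force: [-2.4, 0.2, 14.8]
grip_width: 0.0007
t 11.1 pt [0.5422 0.1602 0.1183] tilt deg [0.09 0.04] w 0.0007 F [-2.4  0.2 14.8] M [-0.15  0.63 -0.06]
shares t [-0.003 -0.011  0.007] r [ 0.024 -0.01   0.01 ]
```

```bash
python3 -m pendant '[{"rx":0,"ry":0,"rz":0,"tx":0,"ty":0,"tz":0.03,"grip":1}]'; python3 g.py 0.5416 0.160 0.118 0.097
```

```text
time_s: 11.18
ee_pos: [0.5423, 0.1603, 0.2154]
eef_rot: [3.138, -0.001, 1.572]
force: [-4.0, -0.6, 11.3]
grip_width: 0.0006
t 11.18 pt [0.5426 0.1604 0.1184] tilt deg [0.18 0.06] w 0.0006 F [-4.  -0.6 11.3] M [-0.25  1.01 -0.02]
shares t [-0.006 -0.017  0.009] r [ 0.045 -0.016  0.01 ]
```

The top stays put at 118 mm under 15 N, so it is home. I retract and take a final look.

```bash
python3 -m pendant '[{"rx":0,"ry":0,"rz":0,"tx":0,"ty":0,"tz":-0.2,"grip":1},{"rx":0,"ry":0,"rz":0,"tx":0,"ty":0,"tz":-0.8,"grip":1},{"rx":0,"ry":0,"rz":0,"tx":0,"ty":0,"tz":-0.9,"grip":1},{"rx":0,"ry":0,"rz":0,"tx":-0.4,"ty":-0.4,"tz":-0.6,"grip":1},{"rx":0,"ry":0,"rz":0,"tx":-0.8,"ty":-0.5,"tz":0,"grip":1},{"rx":0,"ry":0,"rz":0,"tx":-0.8,"ty":-0.5,"tz":0,"grip":1},{"rx":0,"ry":0,"rz":0,"tx":-0.8,"ty":-0.5,"tz":0,"grip":1},{"rx":0,"ry":0,"rz":0,"tx":-0.3,"ty":-0.2,"tz":0,"grip":1}]'
python3 -m pendant '[{"rx":0,"ry":0,"rz":0,"tx":0,"ty":0,"tz":0,"grip":1},{"rx":0,"ry":0,"rz":0,"tx":0,"ty":0,"tz":0,"grip":1}]'
python3 - <<'E'
from station import ctrl
from h import *
for n in("top","scene"):
    cv2.imwrite(f"pics/{n}5.png",ctrl.camera(n)["pixels"])
t=cv2.imread("pics/top5.png");s=cv2.imread("pics/scene5.png")
cv2.imwrite("pics/fin.png",cv2.resize(np.vstack([t[200:420],s[80:320]]),None,fx=1.25,fy=1.25))
E
```

```text
time_s: 11.85
ee_pos: [0.4552, 0.0344, 0.3239]
eef_rot: [3.134, -0.0, 1.577]
force: [0.4, -0.2, -0.2]
grip_width: 0.0005
time_s: 12.02
ee_pos: [0.454, 0.0323, 0.3259]
eef_rot: [3.131, -0.0, 1.573]
force: [0.3, 1.2, 0.0]
grip_width: 0.0003
```

View pics/fin.png

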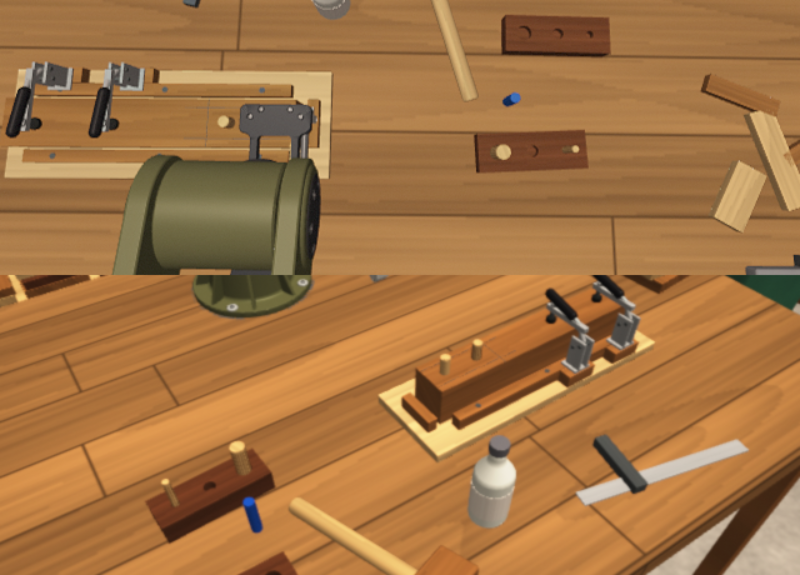

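The new dowel stands in the leg, at (222,121) in the top half and (477,348) in the scene half of the picture, level with its neighbour. The stand's middle socket is empty, everything else in view is where it was, and the arm is clear.

```bash
python3 -c "
from station import ctrl
print(ctrl.hand_in())"
```

```text
the job is handed in; nothing more can be done
None
```

The 16 mm dowel is in the leg's empty hole, fully home and level with its neighbour. I've let go of it and handed the job in at about 12 s.

- **Finding the hole:** the dowel end went in on the first try, with no force at the rim. From about 16 mm deep it took about 10 N to push, as described.
- **Fully home:** it stopped on the floor at 34 mm depth. The highest reading was 25 N at the end of a step, under the 45 N limit. Readings come only at the end of each call, so a brief peak could have been missed.
- **Extra press:** after letting go, I pressed the top with the closed fingertips at up to about 15 N. It stayed at about 118 mm above the bench, which is 30 mm showing. The fingertips slid under 1 mm sideways on the top during this.
- **Other objects:** in the last pictures both dowels in the leg look equally high. The thin and thick dowels, the glue bottle and the blue dowel look unmoved. The mallet was only partly in the last view I looked at, and the arm never went near it. The arm was clear of everything.

No check failed or disagreed.

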